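Load a label roll onto the bent-arm holder

ROBOT

A 7-joint arm with a two-finger parallel gripper is mounted at the origin on a cart in front of the work surface, level with it; the furniture and walls round the work are solid. World frame = base frame: x ahead of the robot, y to its left, z up, the work surface at z = 0. Lengths are in m, angles in rad, forces in N, time in s.
With the tool pointing down it reaches from about 0.425 to 0.875 m from the base axis. Payload 8.4 kg.
Tool frame: the origin (TCP) lies midway between the tips of the shut fingers; the grasp point (between the pads) lies 19 mm behind it (robot.hold_point_z is the distance from the TCP to the grasp point, in m); z points along the fingers, y is the line along which they close (so a half turn about z gives the same grasp; the last joint's range is limited). The gripper opens to 85 mm and grips with 20 to 120 N. Pads are 22 mm wide; open, the fingers measure 114 mm over their backs; the gripper's body (76 mm by 85 mm) begins 54 mm behind the grasp point. The pads swing forward as they close: fully open they stand 13 mm farther back than shut.
Start: joints at [1.207, 0.333, 0.04, 1.465, -0.013, 1.343, -0.059], TCP at [0.17, -0.627, 0.231] pointing down, gripper open.
Joint ranges: [-2.58, 2.58], [-0.38, 2.09], [-1.3, 1.39], [0.25, 2.4], [-1.5, 4.64], [0.08, 2.09], [-2.65, 2.65]. Speed limits (rad/s): [2.22, 2.22, 2.79, 2.79, 3.14, 3.14, 3.14].

INTERFACE

Orientations are given as a rotation vector (axis times angle).
In Python, from station import robot, kin, cams, order gives the robot as it stands. The module is installed in compiled form; this text tells all that it offers. Calls block until the motion is done:
- robot.goto(position, orientation): joint-space move of the TCP to a pose.
- robot.move_straight(position, rot=None, speed=0.15, contact_N=None): straight line of the TCP; rot=None keeps the orientation; speed is the mean speed in m/s. With contact_N (N) it stops when the force on the tool has changed by that much, and returns True; else False.
- robot.set_joints(angles): joint-space move.
- robot.grip(opening): opening from 0.0 (shut) to 1.0 (fully open); the grip force is fixed at half the most; returns when the fingers have stopped.
- robot.hold(seconds).
- kin.ik(position, orientation): joint angles nearest the present ones, or None.
- robot.observe(): the state.
- cams.snapshot(name): name is "scene" or "top"; returns a dict with "color" (384x512x3 uint8, red, green, blue), "K" (3x3 intrinsics, pixels), "cam_to_world" (4x4, takes a point from camera to world coordinates). Camera axes: x right, y up, looking along -z (the intrinsics and any distortion apply to the point x, -y, -z); pixel columns grow to the right and rows downward; lengths in m; the calibration is good to about 2 mm. A picture is of the moment at which its call begins. There is no depth.
A pose or a line that the arm cannot do raises robot.PlanningError and nothing moves.
- order.hand_in(): hands the job in; it is judged then, once.
The state is a dict: "time": time; "joints": joint angles; "joint_vel": joint speeds; "tau": joint torques, N m; "ee_pos": TCP position; "orientation": TCP orientation; "force": force on the tool from outside, world axes, zero at the start; "ft_torque": the same for the moment, N m; "gripper_width": opening from 0.0 (shut) to 1.0 (fully open); "grip_force": force on a finger pad.
Only numpy, scipy, OpenCV 4.12 (cv2) and the standard library are available. Lean on these libraries where they do the work, as an engineer would, in place of code of your own. Each camera call takes 0.05 s, during which the arm holds its last target. There are 200 camera calls.

TASK

Load the roll of labels onto the bent-arm roll holder in front of the label printer: thread its core over the free end of the rod, work it round the bend, and push it home on the hub against the sprung disc until the catch pops up behind it, then let go. It goes with light hand pressure, so do not force it, and leave the other things on the desk where they are.

Things in the scene. Friction and masses are not known exactly. Their poses are not given: they have to be found in the camera images.
- label_roll: Roll of white labels, 60 mm diameter, 38 mm wide, about 0.12 kg, with a brown cardboard core whose bore is 20 mm. It lies on its side on the desk. Origin at its centre (30 mm above the desk as it lies); its x axis runs along the bore, either way round is the same. Grip it across its 60 mm diameter. Not to be mistaken for the wider roll of masking tape.
- holder: Roll holder fixed to the desk: round grey base 140 mm wide, a post, and a level 14 mm steel rod, its axis 90 mm above the desk. Origin on the desk, z up. In its x, y (mm) the rod runs from post_top (0, -96) straight along +y to bend_end (0, 50), bends 80 degrees to bend_start (-57.8, 118.9) at 70 mm radius about (-70, 50), then straight on to rod_tip (-94.3, 125.4).
- rod_tip (a point): Rounded free end of the rod, on its axis. A roll is threaded here towards (0.985, -0.174) in the holder's x, y.
- bend_start (a point): On the rod's axis, 37 mm past the free end, where the bend begins. From here on the roll turns clockwise seen from above, 80 degrees in all.
- bend_end (a point): On the rod's axis where the bend ends; from here the roll moves straight along the holder's -y. A black hub, 17 mm in diameter, carries the roll: it is clamped at a place that is not reported, to be felt or seen, its tapered nose 22 to 52 mm from here. A steel wedge (the catch) stands 5.5 mm proud on top of it, 8 mm behind the nose; the core pushes it down with about 1 N.
- post_top (a point): Where the rod's axis meets the post. Before it, at the back of the hub, is the sprung grey disc, 48 mm in diameter. The roll meets it with its centre 55 to 85 mm from bend_end. It gives from 2 N (slightly damped); 5 mm in, at 5.5 N, the catch springs up behind the roll and holds it there against the disc; 8 mm in, at 7.5 N, the disc meets a solid stop.
- tape_dispenser: Black desk tape dispenser, 160 x 52 x 88 mm, near the wooden partition at the right edge of the desk, which stands 0.36 m above it; leave alone. Origin under its centre.
- masking_roll: Roll of masking tape, 94 mm wide and 25 mm high, lying flat; leave alone. Origin under its centre.
Things that resemble listed ones, but are neither listed nor needed, are in the scene too. Of the things shaped like the label_roll, the white one is meant.

How it is judged:
By the outcome, as a careful person would: the job done as asked, in the order asked, and still so for the second after the job is handed in, with the robot touching nothing.
It also fails if it takes over 72 s, if anything falls off the work surface, if the arm or the gripper's body presses on something with over 40 N, if the wrist force passes 120 N, or if a joint passes its speed limit or range.

## Working session

There is one attempt and no reset: what is moved stays moved. The work goes in short steps, each a Python script; the robot and the scene stay as the last script left them, time stands still between calls to the robot, and variables do not carry over. Pictures are saved under pics/ and viewed, at most 10 in all, crops included, and the job is handed in when it is done.

```bash
mkdir -p pics; python3 - <<'E'
from station import robot,kin,cams,order
import cv2,numpy as np,pickle
for n in("scene","top"):
    s=cams.snapshot(n); pickle.dump(s,open(n+".pkl","wb")); print(n,s["K"].tolist(),np.round(s["cam_to_world"],4).tolist(),[k for k in s])
    cv2.imwrite(f"pics/{n}.png",cv2.resize(s["color"][:,:,::-1],(800,600),interpolation=cv2.INTER_CUBIC))
o=robot.observe();print(o["time"],o["orientation"],robot.hold_point_z,o["force"])
E
```

```text
scene [[495.6653426616279, 0.0, 256.2240352508685], [0.0, 495.6653426616279, 178.9443707203242], [0.0, 0.0, 1.0]] [[-0.2953, 0.5109, -0.8073, -0.418], [-0.9553, -0.1708, 0.2414, 0.5026], [-0.0146, 0.8425, 0.5385, 0.6773], [0.0, 0.0, 0.0, 1.0]] ['color', 'K', 'cam_to_world']
top [[383.36072159871964, 0.0, 251.35395682711163], [0.0, 383.36072159871964, 198.3844815561004], [0.0, 0.0, 1.0]] [[-0.0219, 0.9943, -0.104, 0.3633], [-0.9998, -0.022, 0.0006, 0.2362], [-0.0017, 0.104, 0.9946, 1.108], [0.0, 0.0, 0.0, 1.0]] ['color', 'K', 'cam_to_world']
0.1 [-3.11269824e+00 -4.14562395e-01  4.30679976e-04] 0.0187 [-0.20436243  0.73808338 -0.7577723 ]
```

View pics/scene.png

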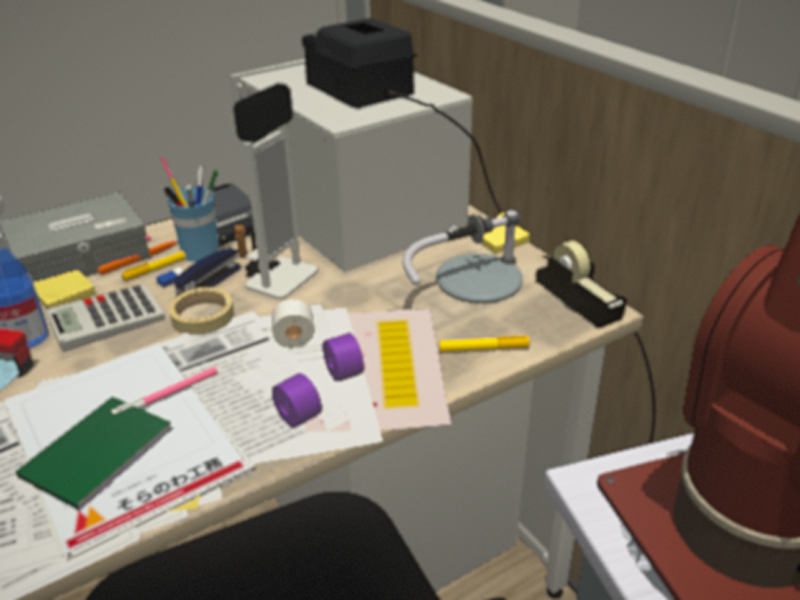

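View pics/top.png

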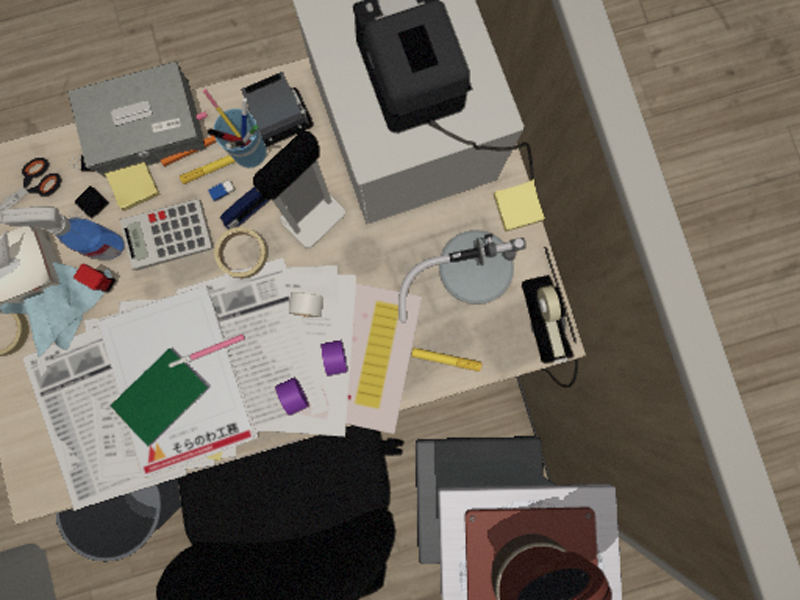

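White roll at top (306,304) / scene (293,322); look-alikes are purple at top (334,357) and (292,396). The white one fits the description. The holder base is at top (477,267) and its rod tip at (403,318). I'll enlarge both to confirm.

```bash
python3 - <<'E'
import cv2,numpy as np,pickle
t=pickle.load(open("top.pkl","rb"))["color"][:,:,::-1];s=pickle.load(open("scene.pkl","rb"))["color"][:,:,::-1]
r=lambda im,f:cv2.resize(im,None,fx=f,fy=f,interpolation=cv2.INTER_CUBIC)
# top x 175-345,y 140-240 ; 
a=r(t[140:215,175:345],4.7); 
cv2.imwrite("pics/c1.png",a[:, :800])
b=r(s[125:240,165:345],4.4);cv2.imwrite("pics/c2.png",b)
E
```

```text
(no output)
```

View pics/c1.png

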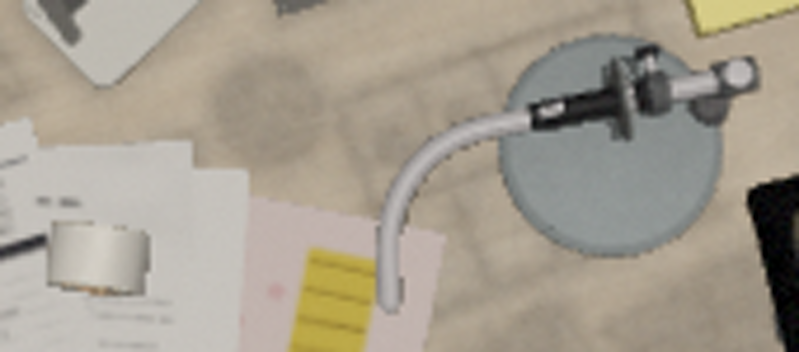

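View pics/c2.png

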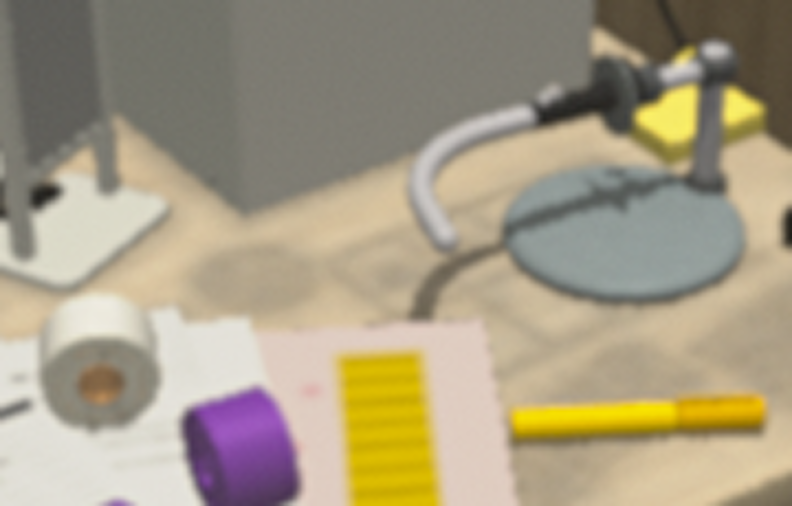

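```bash
cat > geo.py <<'E'
import numpy as np
def path(s):  # holder xy and travel heading angle at arclength s from the tip (s<0: before tip); bend_start s=.0371, bend_end .0371+.0977
    a=np.radians(80);th0=np.radians(-10.0);L1=.0371;L2=.07*a
    if s<L1: return np.array([-.0578,.1189])+(s-L1)*np.array([np.cos(th0),np.sin(th0)]),th0
    if s<L1+L2:
        p=(s-L1)/.07; return np.array([-.070,.050])+.07*np.array([np.cos(a-p),np.sin(a-p)]),th0-p
    return np.array([0,.05-(s-L1-L2)]),-np.pi/2
def h2w(h,p): c,s=np.cos(h[2]),np.sin(h[2]); return np.array([h[0]+c*p[0]-s*p[1],h[1]+s*p[0]+c*p[1]])
def proj(S,P):
    M=S["cam_to_world"];q=(np.atleast_2d(P)-M[:3,3])@M[:3,:3]
    return np.c_[S["K"][0,0]*q[:,0]/-q[:,2]+S["K"][0,2],S["K"][1,1]*-q[:,1]/-q[:,2]+S["K"][1,2]]
def ray(S,px,z):
    K=S["K"];M=S["cam_to_world"];d=M[:3,:3]@np.array([(px[0]-K[0,2])/K[0,0],-(px[1]-K[1,2])/K[1,1],-1]);return M[:3,3]+d*(z-M[2,3])/d[2]
E
cat > fit.py <<'E'
import pickle,numpy as np
from scipy.optimize import least_squares
from geo import *
T=pickle.load(open("top.pkl","rb"));S=pickle.load(open("scene.pkl","rb"))
ct=lambda a:np.array(a,float)/4.7+[175,140]-.4
cs=lambda a:np.array(a,float)/4.4+[165,125]-.4
tl=ct([(389,275),(388,250),(391,210),(402,180),(430,145),(470,127),(515,120),(700,84)]);sl=cs([(437,225),(424,205),(422,180),(445,143),(485,127),(530,115),(690,70)])
ss=np.linspace(0,.28,400)
def hres(h):
    W=np.array([np.r_[h2w(h,path(s)[0]),.09] for s in ss]);r=[]
    for C,l,tip,b in((T,tl,ct([391,310]),ct([611,146])),(S,sl,cs([449,246]),cs([624,231]))):
        p=proj(C,W); i=[np.argmin(((p-q)**2).sum(1)) for q in l]
        n=[];
        for q,k in zip(l,i):
            k=min(max(k,1),398);t=p[k+1]-p[k-1];t/=np.linalg.norm(t);d=q-p[k];n.append(d[0]*t[1]-d[1]*t[0])
        r+=[*n,*(p[0]-tip),*(proj(C,[h[0],h[1],.006])[0]-b)]
    return np.array(r)
b=ray(T,ct([611,146]),.006);print("base",b,ray(S,cs([624,231]),.006),"tip",ray(T,ct([391,308]),.09),ray(S,cs([449,244]),.09))
best=min((least_squares(hres,[b[0],b[1],y]) for y in np.arange(-3,3.2,.5)),key=lambda r:r.cost)
print("holder",best.x,best.cost,np.round(best.fun,1));h=best.x
for n,q,C in(("nose",ct([531,116]),T),("disc",ct([616,98]),T),("catch",ct([548,108]),T),("nose s",cs([540,113]),S)):
    w=ray(C,q,.09)[:2]-h[:2];c,s=np.cos(h[2]),np.sin(h[2]);print(n,[c*w[0]+s*w[1],-s*w[0]+c*w[1]])
# roll
phi=np.linspace(0,2*np.pi,73)
def rres(v):
    x,y,a=v;ax=np.array([np.cos(a),np.sin(a),0]);u=np.array([-np.sin(a),np.cos(a),0])
    P=np.array([np.array([x,y,.03])+e*.019*ax+.03*(np.cos(f)*u+np.sin(f)*np.array([0,0,1])) for e in(-1,1) for f in phi])
    r=[];p=proj(T,P)
    q=(p-175*np.array([1,0])-140*np.array([0,1])+.4)*4.7
    for n,m in(((.1,-1),(100,227)),((-.1,1),(95,291)),((-1,-.06),(48,255)),((1,.06),(148,262))):
        n=np.array(n)/np.hypot(*n);r.append((q@n).max()-n@m)
    p=proj(S,P);q=(p-np.array([165,125])+.4)*4.4
    r+=[q[:,0].min()-40,q[:,0].max()-160,q[:,1].min()-293,q[:,1].max()-431]
    f=proj(S,np.array([x,y,.03])-.019*ax)[0];q=(f-[165,125]+.4)*4.4;r+=[q[0]-101,q[1]-383]
    return np.array(r)
g=ray(T,ct([98,257]),.03)
R=min((least_squares(rres,[g[0],g[1],a]) for a in(-.3,0,.3)),key=lambda r:r.cost)
print("roll",R.x,np.round(R.fun,1))
E
python3 fit.py
```

```text
base [0.55627586 0.07877007 0.006     ] [0.55636813 0.07906538 0.006     ] tip [0.45133154 0.21883048 0.09      ] [0.45080128 0.21906624 0.09      ]
holder [0.56130246 0.0968341  0.04030257] 92.33579231529367 [ 0.9  1.7  2.1  2.1  1.7  0.2 -0.5  4.7  0.1 -4.4 -6.3 -1.6  0.9  2.2
  1.5  1.1 -0.   0.3  3.5 -1.2 -3.1 -7.3  0.2]
nose [np.float64(0.0002787116028403493), np.float64(0.03916208517337447)]
disc [np.float64(0.007686815397500709), np.float64(-0.010267937361018973)]
catch [np.float64(0.004314326777713312), np.float64(0.029096864000229615)]
nose s [np.float64(0.0013407046788383534), np.float64(0.03333385946620108)]
roll [ 0.48997224  0.39335635 -0.12628764] [ 5.2  3.3  2.   2.  -1.8  1.6 -0.3  1.5  0.5  1.4]
```

```bash
sed -i 's/r+=\[\*n,\*(p\[0\]-tip).*/r+=[*n,*(p[0]-tip)]/' fit.py; python3 fit.py
```

```text
base [0.55627586 0.07877007 0.006     ] [0.55636813 0.07906538 0.006     ] tip [0.45133154 0.21883048 0.09      ] [0.45080128 0.21906624 0.09      ]
holder [0.5650443  0.11259329 0.17397024] 1.3397512549627653 [-0.1  0.   0.2  0.5  0.9  0.1 -0.5 -0.6 -0.3 -0.1 -0.2 -0.  -0.5  0.5
  0.1  0.   0.4 -0.2 -0.3]
nose [np.float64(-0.000917824760934079), np.float64(0.023901988343979608)]
disc [np.float64(-0.00016334146480130943), np.float64(-0.026074384919183072)]
catch [np.float64(0.00174039989341811), np.float64(0.013388724873915585)]
nose s [np.float64(-0.0006420324773676843), np.float64(0.017984219946724632)]
roll [ 0.48997224  0.39335635 -0.12628764] [ 5.2  3.3  2.   2.  -1.8  1.6 -0.3  1.5  0.5  1.4]
```

```bash
cat >> geo.py <<'E'
from scipy.spatial.transform import Rotation as Ro
H=np.array([.5650,.1126,.1740])
def rv(yaw): return (Ro.from_euler('z',yaw)*Ro.from_euler('x',np.pi)).as_rotvec()
def pose(s,off=0.,z=.09,h=H):  # hold point pose (world xy, yaw) at arclength s of roll centre; off = inward (to bend centre) offset
    p,t=path(s); w=h2w(h,p); yaw=t+h[2]; return np.r_[w+off*np.array([np.sin(yaw),-np.cos(yaw)]),z],yaw
E
python3 - <<'E'
import pickle;from geo import *;from station import robot,kin
T=pickle.load(open("top.pkl","rb"));S=pickle.load(open("scene.pkl","rb"))
k=.64
print("base px800",proj(T,[[0,0,0],[.17,-.627,.231]])/k)
for n,q,z in(("part top L",(555,0),.36),("part top L",(700,450),.36),("part foot~",(545,250),0),("desk corner",(583,355),0),("boxcorner",(365,222),0),("boxR",(525,150),0)): print(n,ray(T,np.array(q)*k,z))
print("boxtop h: scene",ray(S,np.array((347,265))*k,0))
hz=.0187
for nm,(p,y) in dict(pick=(np.array([.49,.3934,.03]),-.126),above=(np.array([.49,.3934,.2]),-.126),high=(np.array([.49,.3934,.42]),-.126),pre=pose(-.045),tip=pose(.02),bend=pose(.09),be=pose(.135),end=pose(.2)).items():
    for f in(0,np.pi,-np.pi):
        j=kin.ik(p-[0,0,hz],rv(y+f)); print(nm,round(f),p,None if j is None else np.round(j,2))
E
```

```text
base px800 [[ 531.17427676  575.22408376]
 [1003.04085202  495.78218945]]
part top L [0.85018963 0.01145808 0.36      ]
part top L [ 0.26088494 -0.13664634  0.36      ]
part foot~ [ 0.58614003 -0.05292147  0.        ]
desk corner [ 0.3879742  -0.11344909  0.        ]
boxcorner [0.6474057  0.28426487 0.        ]
boxR [ 0.78115726 -0.02408787  0.        ]
boxtop h: scene [0.66905644 0.27049372 0.        ]
pick 0 [0.49   0.3934 0.03  ] [-0.93  0.49  0.23  1.74 -0.14  0.92 -2.34]
pick 3 [0.49   0.3934 0.03  ] [ 0.06  0.81 -1.13  1.69  0.79  1.17  0.15]
pick -3 [0.49   0.3934 0.03  ] [ 0.06  0.81 -1.13  1.69  0.79  1.17  0.15]
above 0 [0.49   0.3934 0.2   ] [-1.09  0.33  0.42  1.6  -0.14  1.23 -2.33]
above 3 [0.49   0.3934 0.2   ] [ 0.05  0.55 -1.1   1.54  0.5   1.36  0.34]
above -3 [0.49   0.3934 0.2   ] [ 0.05  0.55 -1.1   1.54  0.5   1.36  0.34]
high 0 [0.49   0.3934 0.42  ] [-1.06  0.27  0.42  1.23 -0.11  1.66 -2.36]
high 3 [0.49   0.3934 0.42  ] [ 0.03  0.5  -1.23  1.17  0.48  1.77  0.39]
high -3 [0.49   0.3934 0.42  ] [ 0.03  0.5  -1.23  1.17  0.48  1.77  0.39]
pre 0 [0.40538842 0.2
[... 558 characters left out ...]
-0.35  1.01 -2.47]
bend 3 [0.53543457 0.20064551 0.09      ] [ 0.38  0.52 -1.02  1.8   0.49  1.1   0.  ]
bend -3 [0.53543457 0.20064551 0.09      ] [ 0.38  0.52 -1.02  1.8   0.49  1.1   0.  ]
be 0 [0.5563718  0.16168589 0.09      ] [ 0.49  0.58 -1.09  1.78  0.57  1.14  2.53]
be 3 [0.5563718  0.16168589 0.09      ] [ 0.43  0.53 -1.    1.78  0.49  1.11 -0.56]
be -3 [0.5563718  0.16168589 0.09      ] [ 0.43  0.53 -1.    1.78  0.49  1.11 -0.56]
end 0 [0.56762482 0.09766738 0.09      ] [ 0.61  0.57 -1.09  1.79  0.56  1.14  2.65]
end 3 [0.56762482 0.09766738 0.09      ] [ 0.54  0.52 -0.99  1.79  0.48  1.1  -0.44]
end -3 [0.56762482 0.09766738 0.09      ] [ 0.54  0.52 -0.99  1.79  0.48  1.1  -0.44]
```

```bash
cat > mv.py <<'E'
from station import robot,kin,cams,order
from geo import *
HZ=np.array([0,0,.0187])
def st(m=""):
    o=robot.observe();print(m,"t%.1f"%o["time"],"tcp",np.round(o["ee_pos"],4),"F",np.round(o["force"],1),"M",np.round(o["ft_torque"],2),"w%.2f g%.0f"%(o["gripper_width"],o["grip_force"]),flush=True);return o
def snap(n,name,c,f,):
    import cv2
    im=cams.snapshot(n)["color"][:,:,::-1];cv2.imwrite(f"pics/{name}.png",cv2.resize(im[c[1]:c[3],c[0]:c[2]],None,fx=f,fy=f,interpolation=cv2.INTER_CUBIC))
E
python3 - <<'E'
from mv import *
st()
p=robot.observe()["ee_pos"]
robot.move_straight([p[0],p[1],.53],speed=.3);st("up")
j=np.array(robot.observe()["joints"]);print(np.round(j,2));j[0]=-.6;robot.set_joints(j);st("swung")
y=-.126+np.pi;P=np.array([.490,.3934,.03])-HZ
robot.goto(P+[0,0,.12],rv(y));st("above");print(np.round(robot.observe()["joints"],2))
E
```

```text
t0.1 tcp [ 0.17   -0.627   0.2305] F [-0.2  0.7 -0.8] M [-0.01  0.01  0.02] w1.00 g0
up t1.2 tcp [ 0.17   -0.6269  0.5288] F [ 0.5  0.6 -0.5] M [-0.   -0.04 -0.01] w1.00 g0
[ 1.2   0.39  0.07  0.78 -0.03  1.97 -0.05]
swung t4.8 tcp [0.5726 0.3068 0.5289] F [ 0.1 -0.4 -0.1] M [-0.05  0.03 -0.01] w1.00 g0
above t6.3 tcp [0.4912 0.3937 0.1326] F [ 0.5 -0.2 -0.2] M [ 0.03  0.05 -0.  ] w1.00 g0
[-0.67  0.36 -0.1   1.63  0.04  1.15  0.67]
```

```bash
python3 - <<'E'
from mv import *
P=np.array([.490,.3934,.03])-HZ
print(robot.move_straight(P,rv(-.126+np.pi),speed=.08,contact_N=6));st("down")
robot.grip(.5);o=st("grip")
robot.move_straight(np.r_[P[:2],.13],speed=.12);st("lift")
p,y=pose(-.045);p=p-HZ
robot.move_straight([p[0],p[1]+.08,.13],rv(y+np.pi),speed=.15)
robot.move_straight(p,speed=.12);st("pre");print(np.round(robot.observe()["joints"],2))
snap("scene","p1",(165,100,345,235),4.4);snap("top","p2",(200,130,350,230),5.3)
E
```

```text
False
down t8.0 tcp [0.4903 0.3937 0.0119] F [-0.2 -0.5  0.4] M [ 0.    0.   -0.01] w1.00 g0
grip t8.3 tcp [0.4904 0.3936 0.0119] F [ 0.5 -0.6  5.9] M [-0.19  0.07  0.02] w0.68 g65
lift t9.5 tcp [0.4895 0.393  0.129 ] F [-0.5 -0.4 -0.9] M [ 0.01  0.05 -0.03] w0.69 g65
pre t11.4 tcp [0.4057 0.2206 0.0718] F [ 0.8  0.6 -1.4] M [-0.03 -0.04  0.01] w0.69 g65
[-0.53  0.11 -0.07  2.09  0.01  0.94  0.97]
```

View pics/p1.png

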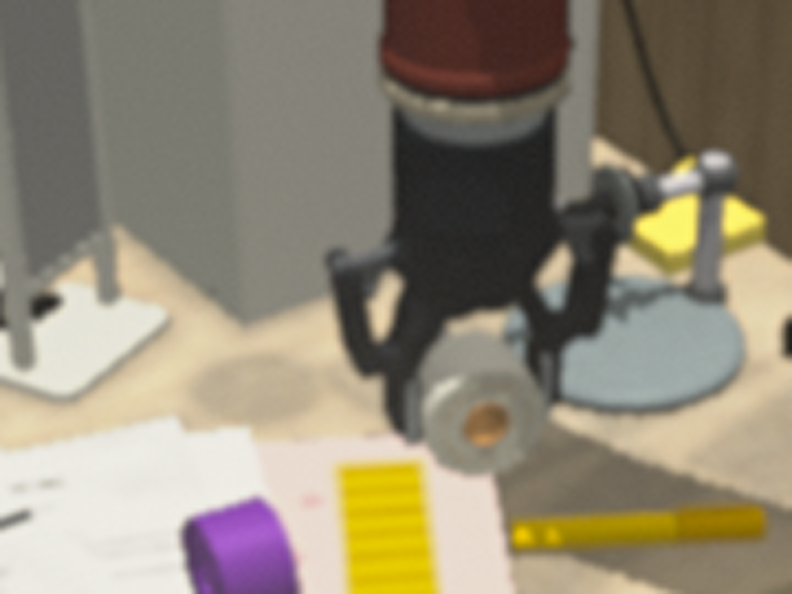

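The roll is held level, with its core's rear face centred at crop (488,425). I'll check that against the projection of where it should be.

```bash
python3 - <<'E'
from geo import *;import pickle
S=pickle.load(open("scene.pkl","rb"))
for z in (.0905,.088,.093): print((proj(S,[.3867,.2206,z])[0]-[165,100]+.4)*4.4)
print((proj(S,[.3817,.2206,.0905])[0]-[165,100]+.4)*4.4,(proj(S,[.3867,.2236,.0905])[0]-[165,100]+.4)*4.4)
E
```

```text
[488.15766375 423.0101365 ]
[488.12381374 427.35169738]
[488.19160205 418.6572519 ]
[491.61852999 428.71072473] [482.1668632  424.14379166]
```

View pics/p2.png

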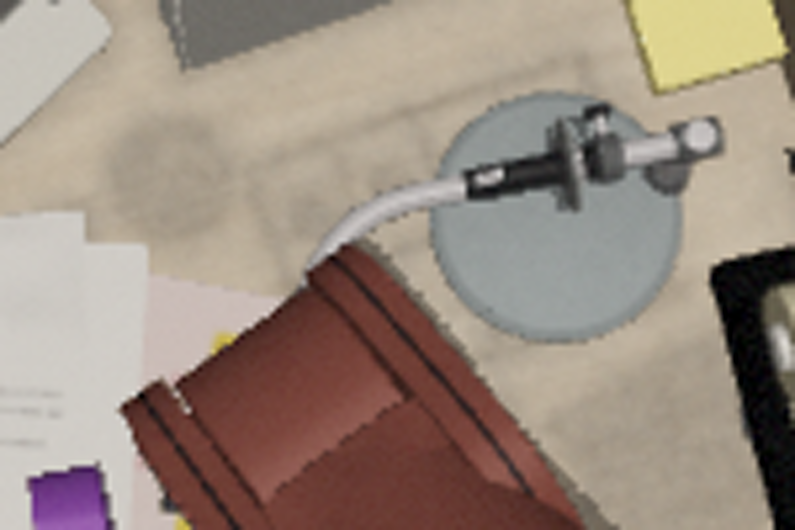

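```bash
cat >> mv.py <<'E'
import json,os
def favg(n=5):
    F=[]
    for _ in range(n): robot.hold(.02);F.append(robot.observe()["force"])
    return np.mean(F,0)
def run(s0,s1,step,F0,cor,maxax=4.,speed=.05,offin=.0014,gain=2.5e-4):
    """advance the roll along the rod; cor=[lateral(+inward), z] correction; returns s reached, cor"""
    s=s0;cor=np.array(cor,float)
    while s<s1-1e-6:
        s=min(s+step,s1);r=np.clip(min(s-.0371+.012,.1349+.012-s)/.02,0,1)
        p,y=pose(s,offin*r+cor[0],.09+cor[1])
        hit=robot.move_straight(p-HZ,rv(y+np.pi),speed=speed,contact_N=10)
        F=favg()-F0;u=np.array([np.cos(y),np.sin(y)]);n=np.array([np.sin(y),-np.cos(y)])
        ax,la,fz=F[:2]@u,F[:2]@n,F[2]
        o=robot.observe();e=o["ee_pos"][:2]-p[:2]
        print("s%.1f t%.1f ax%.1f lat%.1f z%.1f M%s cor%s err %.1f %.1f %s"%(s*1e3,o["time"],ax,la,fz,np.round(o["ft_torque"],2),np.round(cor*1e3,1),e@u*1e3,e@n*1e3,"HIT" if hit else ""),flush=True)
        if hit or ax<-maxax: break
        for i,f in enumerate((la,fz)):
            if abs(f)>1.2: cor[i]+=np.clip(gain*f,-1e-3,1e-3)
    return s,cor
E
python3 - <<'E'
from mv import *
F0=favg(10);print(F0)
s,c=run(-.045,.035,.01,F0,[0,0]);json.dump([s,*c,*F0],open("st.json","w"))
E
```

```text
[-0.05366351  0.02537238 -1.58188643]
s-35.0 t12.1 ax-0.4 lat-0.0 z-0.3 M[ 0.06 -0.07  0.02] cor[0. 0.] err -0.0 0.0 
s-25.0 t12.6 ax-0.2 lat0.2 z-0.1 M[-0.04 -0.01 -0.01] cor[0. 0.] err -0.0 0.0 
s-15.0 t13.0 ax0.1 lat-0.0 z0.4 M[-0.02  0.01  0.  ] cor[0. 0.] err -0.0 0.0 
s-5.0 t13.4 ax-0.3 lat0.2 z-0.4 M[ 0.05  0.02 -0.04] cor[0. 0.] err -0.1 0.1 
s5.0 t13.9 ax0.1 lat-0.2 z-0.2 M[ 0.05 -0.02  0.04] cor[0. 0.] err -0.1 0.0 
s15.0 t14.3 ax0.3 lat0.1 z-0.1 M[-0.02  0.   -0.05] cor[0. 0.] err -0.1 0.0 
s25.0 t14.7 ax-0.3 lat0.0 z0.1 M[-0.01 -0.01 -0.07] cor[0. 0.] err -0.1 0.1 
s35.0 t15.2 ax-0.1 lat0.3 z0.0 M[-0.01 -0.02 -0.03] cor[0. 0.] err -0.0 0.0
```

```bash
python3 - <<'E'
from mv import *
s,*q=json.load(open("st.json"));F0=np.array(q[2:])
s,c=run(s,.137,.005,F0,q[:2]);json.dump([s,*c,*F0],open("st.json","w"))
E
```

```text
s40.0 t15.5 ax-0.3 lat0.4 z0.1 M[-0.08 -0.04 -0.03] cor[0. 0.] err -0.2 0.0 
s45.0 t15.8 ax0.0 lat-0.4 z-0.3 M[ 0.   -0.01  0.  ] cor[0. 0.] err -0.3 -0.1 
s50.0 t16.2 ax0.4 lat0.0 z0.0 M[-0.1  -0.02  0.04] cor[0. 0.] err -0.2 0.1 
s55.0 t16.5 ax0.2 lat0.5 z0.2 M[-0.25 -0.02 -0.04] cor[0. 0.] err -0.1 0.2 
s60.0 t16.8 ax0.8 lat2.0 z-0.4 M[-0.5   0.04  0.  ] cor[0. 0.] err -0.0 0.3 
s65.0 t17.2 ax0.4 lat1.5 z0.4 M[-0.25  0.06  0.01] cor[0.5 0. ] err -0.1 -0.0 
s70.0 t17.5 ax0.2 lat0.5 z-0.1 M[-0.09  0.06 -0.  ] cor[0.9 0. ] err -0.2 -0.1 
s75.0 t17.8 ax0.3 lat0.5 z0.0 M[-0.14  0.03  0.01] cor[0.9 0. ] err -0.2 0.0 
s80.0 t18.2 ax0.6 lat0.8 z0.1 M[-0.17  0.08 -0.01] cor[0.9 0. ] err -0.1 0.1 
s85.0 t18.5 ax0.5 lat1.8 z0.1 M[-0.37  0.13  0.  ] cor[0.9 0. ] err -0.0 0.2 
s90.0 t18.8 ax0.2 lat0.8 z-0.1 M[-0.08 -0.01  0.02] cor[1.3 0. ] err -0.3 -0.1 
s95.0 t19.2 ax0.3 lat0.2 z0.2 M[-0.12  0.1  -0.05] cor[1.3 0. ] err -0.2 -0.0 
s100.0 t19.5 ax0.5 lat1.0 z0.3 M[-0.19  0.08  0.01] cor[1.3 0. ] err -0.1 -0.0 
s105.0 t19.8 ax0.6 lat1.5 z-0.0 M[-0.26  0.12  0.01] cor[1.3 0. ] err -0.1 0.0 
s110.0 t20.2 ax0.8 lat0.1 z0.1 M[-0.17  0.03  0.02] cor[1.7 0. ] err -0.2 -0.2 
s115.0 t20.5 ax0.7 lat0.4 z0.2 M[-0.18  0.01  0.07] cor[1.7 0. ] err -0.1 -0.1 
s120.0 t20.8 ax1.1 lat0.7 z0.2 M[-0.31  0.07  0.07] cor[1.7 0. ] err 0.0 -0.0 
s125.0 t21.2 ax1.8 lat1.4 z-0.4 M[-0.39  0.14  0.03] cor[1.7 0. ] err 0.1 0.0 
s130.0 t21.5 ax1.5 lat1.4 z-0.7 M[-0.47  0.14  0.05] cor[2. 0.] err 0.1 -0.0 
s135.0 t21.8 ax1.5 lat2.3 z0.0 M[-0.32  0.38  0.1 ] cor[2.4 0. ] err 0.0 0.0 
s137.0 t22.2 ax-0.4 lat-0.1 z-0.2 M[-0.01 -0.04 -0.02] cor[3. 0.] err -0.2 -0.4
```

```bash
python3 - <<'E'
from mv import *
s,*q=json.load(open("st.json"));F0=np.array(q[2:])
s,c=run(s,.143,.003,F0,q[:2],maxax=2.5)
p,y=pose(s,c[0],.09+c[1]);n=np.array([np.sin(y),-np.cos(y),0])
def probe(d,lim=.0045):
    robot.move_straight(p-HZ,speed=.03);hit=robot.move_straight(p-HZ+d*lim,speed=.012,contact_N=2.2)
    e=robot.observe()["ee_pos"]-(p-HZ);return hit,e@d*1e3
for m,d in(("in",n),("out",-n),("up",np.array([0,0,1.])),("dn",np.array([0,0,-1.]))): print(m,probe(d))
robot.move_straight(p-HZ,speed=.03);st();json.dump([s,*c,*F0],open("st.json","w"))
E
```

```text
s140.0 t22.5 ax0.1 lat-0.1 z-0.1 M[-0.06 -0.   -0.03] cor[3. 0.] err 0.1 -0.0 
s143.0 t22.8 ax-0.0 lat-0.1 z0.1 M[ 0.    0.04 -0.06] cor[3. 0.] err 0.1 -0.0 
in (True, np.float64(3.3869574078678935))
out (True, np.float64(1.0743220092829477))
up (True, np.float64(3.0314736838172456))
dn (True, np.float64(2.196426773743293))
 t25.4 tcp [0.5549 0.1533 0.0713] F [-0.1 -0.7 -2.1] M [ 0.04  0.02 -0.02] w0.69 g70
```

```bash
python3 - <<'E'
from mv import *
s,*q=json.load(open("st.json"));F0=np.array(q[2:])
s,c=run(s,.182,.003,F0,[.0039,.0004],maxax=2.5,speed=.04,gain=2e-4)
json.dump([s,*c,*F0],open("st.json","w"))
E
```

```text
s146.0 t25.8 ax-0.3 lat0.1 z0.0 M[ 0.02 -0.02  0.01] cor[3.9 0.4] err 0.1 0.1 
s149.0 t26.1 ax0.0 lat0.0 z-0.0 M[0.02 0.03 0.04] cor[3.9 0.4] err 0.1 -0.0 
s152.0 t26.4 ax0.6 lat-0.1 z0.4 M[-0.06 -0.03  0.  ] cor[3.9 0.4] err 0.1 -0.1 
s155.0 t26.8 ax-0.1 lat-0.6 z0.9 M[-0.06 -0.09  0.02] cor[3.9 0.4] err 0.2 -0.1 
s158.0 t27.1 ax0.5 lat0.1 z0.7 M[-0.11 -0.06 -0.01] cor[3.9 0.4] err 0.3 -0.0 
s161.0 t27.4 ax0.4 lat-0.4 z1.2 M[-0.05 -0.07  0.02] cor[3.9 0.4] err 0.3 0.0 
s164.0 t27.8 ax0.8 lat-0.3 z0.9 M[-0.16 -0.08 -0.02] cor[3.9 0.4] err 0.2 -0.0 
s167.0 t28.1 ax0.6 lat-0.4 z0.7 M[-0.16  0.01 -0.05] cor[3.9 0.4] err 0.2 0.0 
s170.0 t28.4 ax0.7 lat-0.5 z0.6 M[-0.09 -0.04  0.05] cor[3.9 0.4] err 0.2 -0.0 
s173.0 t28.8 ax0.3 lat-0.2 z0.7 M[-0.16 -0.03  0.06] cor[3.9 0.4] err 0.2 0.0 
s176.0 t29.1 ax0.7 lat-0.4 z1.0 M[-0.09 -0.12 -0.02] cor[3.9 0.4] err 0.2 -0.0 
s179.0 t29.4 ax0.5 lat-0.8 z1.0 M[-0.1   0.02  0.02] cor[3.9 0.4] err 0.2 0.0 
s182.0 t29.8 ax0.9 lat-0.2 z1.5 M[-0.11 -0.06  0.06] cor[3.9 0.4] err 0.2 0.0
```

```bash
python3 - <<'E'
from mv import *
s,*q=json.load(open("st.json"));F0=np.array(q[2:])
s,c=run(s,.1885,.003,F0,q[:2],maxax=1.8,speed=.03,gain=2e-4)
s,c=run(s,.225,.0015,F0,c,maxax=1.8,speed=.03,gain=2e-4)
json.dump([s,*c,*F0],open("st.json","w"))
E
```

```text
s185.0 t30.1 ax0.6 lat-0.2 z0.8 M[-0.09 -0.08  0.02] cor[3.9 0.7] err 0.2 0.0 
s188.0 t30.4 ax0.2 lat-0.1 z0.6 M[-0.1  -0.08 -0.01] cor[3.9 0.7] err 0.2 -0.0 
s188.5 t30.8 ax-0.0 lat-0.1 z0.7 M[-0.   -0.07 -0.01] cor[3.9 0.7] err -0.1 -0.0 
s190.0 t31.1 ax-0.0 lat-0.1 z0.8 M[ 0.07 -0.01 -0.01] cor[3.9 0.7] err 0.1 -0.0 
s191.5 t31.4 ax-0.1 lat-0.8 z1.1 M[0.01 0.   0.03] cor[3.9 0.7] err 0.1 0.0 
s193.0 t31.8 ax0.2 lat-0.8 z0.8 M[ 0.   -0.03 -0.02] cor[3.9 0.7] err 0.1 0.0 
s194.5 t32.1 ax-1.3 lat-0.2 z1.1 M[0.43 0.   0.03] cor[3.9 0.7] err -0.3 -0.0 
s196.0 t32.4 ax-3.7 lat-0.2 z1.1 M[0.77 0.12 0.08] cor[3.9 0.7] err -0.3 0.0
```

```bash
python3 - <<'E'
from mv import *
s,*q=json.load(open("st.json"));F0=np.array(q[2:])
s,c=run(s,.1975,.0015,F0,q[:2],maxax=5,speed=.02,gain=0)
s,c=run(s,.2015,.0006,F0,c,maxax=6.1,speed=.02,gain=0)
json.dump([s,*c,*F0],open("st.json","w"))
snap("top","p3",(200,130,350,230),5.3)
E
```

```text
s197.5 t32.8 ax-4.6 lat-0.0 z0.9 M[0.96 0.16 0.02] cor[3.9 0.7] err -0.3 0.0 
s198.1 t33.1 ax-5.0 lat0.1 z0.6 M[0.99 0.26 0.02] cor[3.9 0.7] err -0.3 0.0 
s198.7 t33.4 ax-5.3 lat0.2 z0.4 M[1.11 0.25 0.09] cor[3.9 0.7] err -0.4 0.0 
s199.3 t33.8 ax-5.4 lat0.4 z0.4 M[1.12 0.22 0.05] cor[3.9 0.7] err -0.5 0.0 
s199.9 t34.1 ax-6.1 lat-0.0 z0.8 M[1.17 0.26 0.07] cor[3.9 0.7] err -0.5 0.0
```

View pics/p3.png

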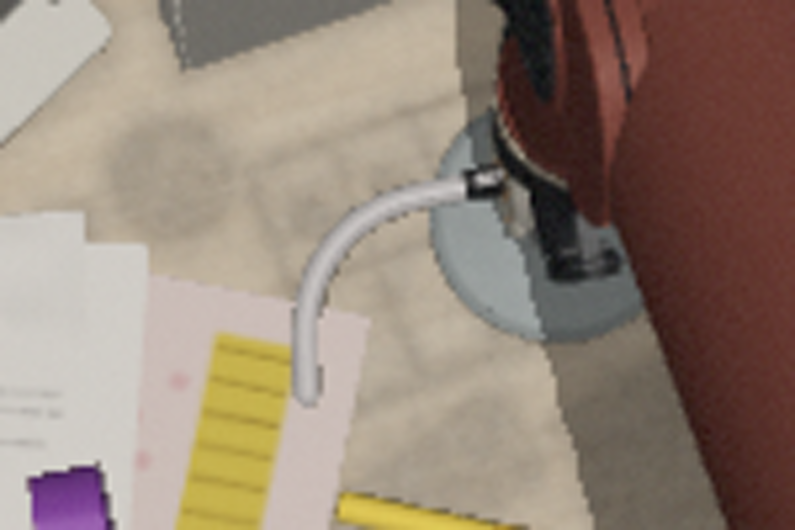

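The catch seems to show as a light wedge at (490,180) behind the roll. I'll press slightly further, then back off gently to feel whether it holds.

```bash
python3 - <<'E'
from mv import *
s,*q=json.load(open("st.json"));F0=np.array(q[2:])
s,c=run(s,.2015,.0005,F0,q[:2],maxax=6.7,speed=.02,gain=0)
robot.hold(.3);print(favg()-F0)
for k in range(9):
    s-=.0008;p,y=pose(s,c[0],.09+c[1]);robot.move_straight(p-HZ,speed=.02)
    F=favg()-F0;u=np.array([np.cos(y),np.sin(y)]);ax=F[:2]@u;print("back s%.1f ax%.1f z%.1f"%(s*1e3,ax,F[2]),flush=True)
    if ax>1.5: break
json.dump([s,*c,*F0],open("st.json","w"));st()
E
```

```text
s200.4 t34.5 ax-6.4 lat0.3 z0.5 M[1.28 0.25 0.08] cor[3.9 0.7] err -0.6 0.0 
s200.9 t34.8 ax-6.2 lat-0.3 z0.5 M[1.32 0.21 0.1 ] cor[3.9 0.7] err -0.7 -0.0 
s201.4 t35.1 ax-6.6 lat-0.2 z0.6 M[1.31 0.27 0.08] cor[3.9 0.7] err -0.7 0.0 
s201.5 t35.5 ax-6.8 lat-0.2 z0.9 M[1.37 0.26 0.06] cor[3.9 0.7] err -0.8 0.0 
[-1.2200067   6.37588208  1.02834405]
back s200.7 ax-6.1 z0.5
back s199.9 ax-5.6 z0.8
back s199.1 ax-4.7 z0.5
back s198.3 ax-0.2 z0.6
back s197.5 ax5.1 z0.6
 t37.5 tcp [0.5635 0.0983 0.072 ] F [-0.3 -5.4 -0.6] M [-0.97 -0.17  0.12] w0.69 g70
```

Backing off, the axial force flipped from −4.7 to +5.1 N within 1.6 mm, so the catch holds the roll. Releasing.

```bash
python3 - <<'E'
from mv import *
s,*q=json.load(open("st.json"))
p,y=pose(.1984,q[0],.09+q[1]);robot.move_straight(p-HZ,speed=.02);st()
robot.grip(1.0);st("open")
robot.move_straight(p-HZ+[0,0,.2],speed=.15,contact_N=8);st("up")
robot.move_straight(p-HZ+[-.02,.12,.25],speed=.2);robot.hold(.3);st("away")
snap("top","p4",(200,130,350,230),5.3);snap("scene","p5",(165,60,345,195),4.4)
E
```

```text
t37.8 tcp [0.5636 0.0983 0.072 ] F [ 0.9 -4.6 -0.3] M [-0.8  -0.13  0.09] w0.69 g70
open t38.2 tcp [0.5635 0.0991 0.0721] F [-0.6 -0.  -0.2] M [ 0.01  0.02 -0.04] w1.00 g0
up t39.6 tcp [0.5631 0.0985 0.271 ] F [ 0.4 -1.  -0.2] M [ 0.02  0.04 -0.04] w1.00 g0
away t40.8 tcp [0.5437 0.2177 0.3218] F [ 1.  -0.3  0.3] M [ 0.    0.03 -0.02] w1.00 g0
```

View pics/p5.png

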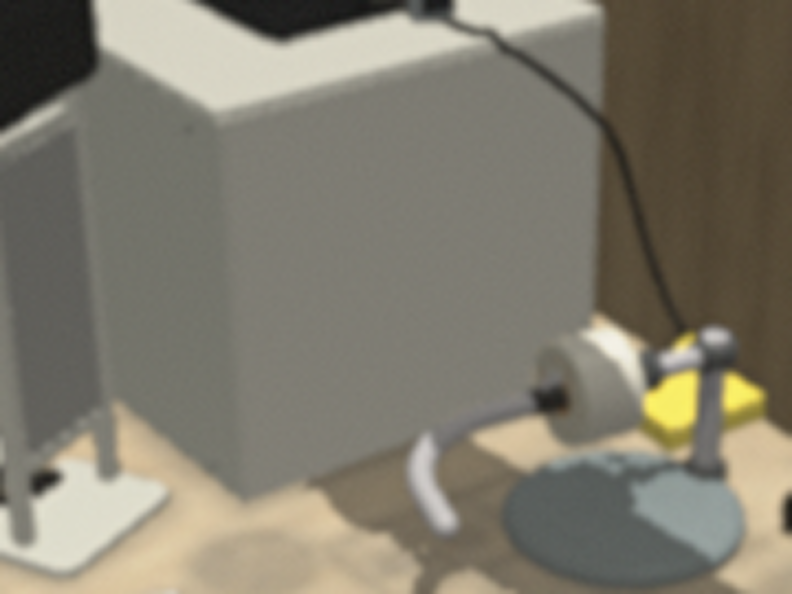

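View pics/p4.png

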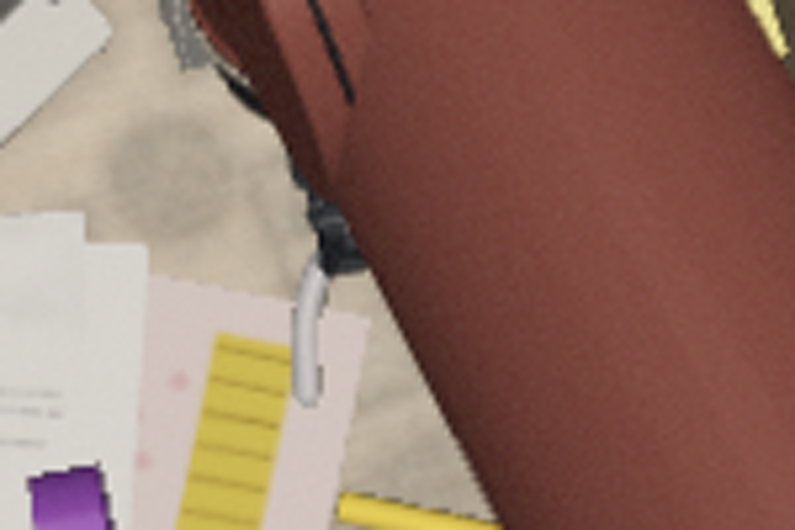

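The roll sits square on the hub against the disc (roll face at scene crop (565,395)), and nothing is touching it.

```bash
python3 -c "
from station import order
print(order.hand_in())"
```

```text
the job is handed in; nothing more can be done
None
```

The label roll is on the holder, pushed home against the sprung disc with the catch holding it (confirmed by a gentle pull back, not seen clearly on camera), released and handed in at about 41 s.

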